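# Draw the used water filter out of the coffee machine's tank with the filter key

## Robot

A 6-joint arm with a two-finger parallel gripper is mounted at the origin on the work surface. World frame = base frame: x ahead of the robot, y to its left, z up, the work surface at z = 0. Lengths are in m, angles in rad, forces in N, time in s.
With the tool pointing down it reaches from about 0.375 to 0.9 m from the base axis. Payload 3.1 kg.
Tool frame: the origin (TCP) lies at the centre of the arm's flange, where the gripper is bolted on; the fingertips stand 173 mm ahead of it and the grasp point (between the pads) lies 155 mm ahead of it (tip_extent is the distance from the TCP to the fingertips, in m); z points along the fingers, y is the direction in which the jaws open and shut (so a half turn about z gives the same grasp; the last joint's range is limited). The gripper opens to 85 mm and grips with 20 to 120 N. Pads are 22 mm wide; open, the fingers measure 114 mm over their backs; the gripper's body (76 mm by 85 mm) begins 54 mm behind the grasp point. The pads swing forward as they close: fully open they stand 13 mm farther back than shut.
Start: joints at [1.123, 0.527, 1.433, -0, 1.181, -0.178], TCP at [0.167, 0.602, 0.405] pointing down, gripper open.
Joint ranges: [-3.08, 3.08], [-0.75, 2.2], [0.22, 2.44], [-1.43, 4.57], [0, 2.65], [-2.85, 2.85]. Speed limits (rad/s): [2.79, 2.79, 3.14, 3.14, 3.14, 3.14].

## Interface

Orientations are given as a unit quaternion [x, y, z, w].
In Python, from station import sense, snapshot, sign_off, tip_extent gives the robot as it stands. The module is installed in compiled form; this text tells all that it offers.
- The arm moves only by the tool servo_tool, never from a script. Its argument "rows" is a list of rows, each a list of 3 entries, a list of its own where there are three numbers: the shift along the tool's x, y, z in mm, then the turn about the tool's z in degrees, then the opening, from -1 (shut) to 1 (fully open), so that 0 is half open. A call has 1 to 8 rows; each row is the pose to reach, as a shift and turn from the pose measured when the call began, along the tool's axes at that moment; what a row does not reach only later rows make up. A row lasts 1/10 s, in which the tool goes at most 50 mm and 8.59 degrees, less where a joint would pass 70% of its speed; a pose out of reach is approached as far as the arm can. A call with a gripper value outside its range is refused whole. The fingers move at their own pace and stop on an object; "force" is the grip in N (left out, the last holds). Time passes only in rows, so rows that repeat a pose let the fingers close. It gives the time, the measured TCP pose, the force and the opening at its end, in the units of the state.
- sense(): the state, without advancing time (a new reading comes with each control period).
- snapshot(name): name is "scene" or "side" or "wrist"; returns a dict with "image" (480x640x3 uint8, blue, green, red), "z_map" (480x640 float32, m along the optical axis (not along the pixel's ray), 0 where there is no reading), "vertical_fov" (degrees; the focal length in pixels is half the picture's height over the tangent of half this angle, whatever the lens; pixels are square), "cx", "cy" (the principal point, pixels), "k1" (the pictures are not rectified: a ray, as slopes to the right and down, at radius r is drawn at 1 + k1 r^2 times it, then the intrinsics apply), "cam_to_world" (4x4, takes a point from camera to world coordinates). Camera axes: x right, y down, z forward; pixel columns grow to the right and rows downward; lengths in m; the calibration is good to about 2 mm. A picture is of the moment at which its call begins.
- sign_off(): hands the job in, once; it reports no verdict.
The state is a dict: "t": time; "q": joint angles; "qd": joint speeds; "tau": joint torques, N m; "tcp_pos": TCP position; "tool_rot": TCP orientation; "force": force on the tool from outside, world axes, zero at the start; "ft_torque": the same for the moment, N m; "finger_gap": opening from 0.0 (shut) to 1.0 (fully open).
Only numpy, scipy, OpenCV 4.12 (cv2) and the standard library are available. Lean on these libraries where they do the work, as an engineer would, in place of code of your own. Each camera call takes 0.05 s, during which the arm holds its last target. There are 200 camera calls.

## Task

Change-over on the coffee machine: with the long filter key from its steel pocket, reach down into the water tank without knocking it, feel gently for the red wing on top of the used filter without forcing it, turn it anticlockwise to its stop to unlock the filter, and draw the filter up out of the tank on the key. Set the filter down gently, upright on the white tray, free the key from it and stand the key back in its pocket. Do not touch the filter with the fingers, and leave the mug, the jar and the tank lid where they are.

Things in the scene. Friction and masses are not known exactly. Their poses are not given: they have to be found in the camera images.
- tank: clear plastic water tank with open top, fixed in a black docking base: outside 80 (x) x 150 (y) x 140 (z) mm, walls 4 mm, floor 6 mm thick; the base's rails stand 13 mm out from the walls, 18 mm high. Origin: centre of its underside, z up, y along its long side.
- tank_socket (a point): filter socket on the tank's inner floor, 30 mm along +y from the tank's centre, 6 mm above its underside; the filter stands here at the start. Blue square block 34 mm wide, 12 mm high, with a slot along x. The filter's hollow square foot fits over it and cannot turn on it; the filter is drawn straight up.
- filter_center (a point): used water filter, white, 59 mm high over all, 110 to 190 g. This point: on its axis, 30 mm above its underside. Axes: z up, x and y parallel to the tank's at the start. Square foot 42 x 42 mm, 18 mm high; on it a round body of diameter 40 mm up to 44 mm.
- filter_top (a point): centre of the flat top of the filter's round body, 44 mm above the filter's underside (same axes). From it rises the stem, diameter 6 mm, of a red locking spindle that swivels in the filter about this vertical axis, against 0.06 N m of friction. Its lower end holds the filter locked in the socket.
- wing_height (a point): centre of the top face of the red wing on the spindle, 59 mm above the filter's underside; wing 42 long, 6 wide, 5 mm thick, breaks above 25 N. AXES ARE THE FILTER'S: the wing's own angle is not reported. It starts 0 to 0.8 rad anticlockwise (from above) of x; turned anticlockwise it meets a firm stop at 1.15 rad: unlocked. Below 1 rad it is locked.
- key_center (a point): filter key, 150 mm long, 100 g, standing upright in the steel pocket at the start. This point: on its axis, half-way up (75 mm above its underside). z up along the shank, x along the slot in its foot. Looks the same after a half turn. Steel shank of diameter 10 mm.
- key_grip (a point): centre of the key's black flat grip, 122.5 mm above the key's underside: 55 mm high, 30 mm wide along the key's x, 16 mm thick along its y. The grip's underside is 95 mm above the key's underside. Key held upright, it stays above the tank's rim while the foot is on the filter.
- key_foot (a point): centre of the key's underside. Orange foot, radius up to 24, 22 mm high: 4 mm plate with an open slot along x, 9 mm wide; 14 mm chamber; disc. Slot in line with the wing (to 0.06 rad): key drops over it, 15 mm, onto the filter. Turned 0.38 rad anticlockwise, stops drive the wing and the plate lifts it (6 mm up-down play); turned back clockwise to the other stops (in line) it comes off.
- caddy: square steel pocket, fixed, that holds the key upright: outside 68 x 68 x 65 mm high, walls and floor 4 mm, open at the top. Origin: centre of its underside, z up.
- tray: rectangular white ceramic tray, fixed: 130 (x) x 160 (y) mm, rim 16 mm high and 6 mm thick, floor 6 mm thick. Origin: centre of its underside, z up.
- mug: white mug, bystander: radius 40 mm, height 90 mm, handle on its +y side. Origin: centre of its underside.
- jar: glass jar with steel cap, bystander: radius 38 mm, height 95 mm. Origin: centre of its underside.
- tank_lid: black lid of the tank lying on the counter, bystander: 84 (x) x 154 (y) x 14 mm. Origin: centre of its underside.
There are look-alikes about, which are no part of the job. There is more than one size of the tray; the one meant has the size given above.

How it is judged:
On the way, in this order (a step that is already met when the one before it is completed fails the run):
1. the filter hangs on the key, its underside lifted above the tank's rim (z of filter_center in the frame of tank above 0.17 m and contact force between key and filter above 0.3 N), for 0.1 s.
2. the filter stands upright on the tray's floor, at rest and free of the key (x of filter_center in the frame of tray between -0.045 and 0.045 m and y of filter_center in the frame of tray between -0.06 and 0.06 m and z of filter_center in the frame of tray below 0.04 m and angle between filter_center's own z axis and vertical below 0.1 rad and contact force between key and filter below 0.2 N and linear speed of filter below 0.02 m/s), for 0.2 s.
At the end, for the whole second after the job is handed in: The filter stands upright (within 0.1 rad) and at rest on the floor of the tray, its axis within 45 mm (x) and 60 mm (y) of the tray's centre, not touched by the key, and the key stands upright (within 0.15 rad) and at rest on the floor of its pocket (all of step 2 and x of key_center in the frame of caddy between -0.02 and 0.02 m and y of key_center in the frame of caddy between -0.02 and 0.02 m and z of key_center in the frame of caddy below 0.085 m and angle between key_center's own z axis and vertical below 0.15 rad and linear speed of key below 0.02 m/s).
It fails at once if more than 25 N between key and filter (the wing breaks) (contact force between key and filter above 25 N).
It fails at once if more than 20 N between key and tank (contact force between key and tank above 20 N).
It fails at once if the fingers touch the filter (contact force between the fingers and filter above 0.5 N).
It fails at once if the filter falls or is thrown down (over 0.5 m/s near the counter) (linear speed of filter above 0.5 m/s and height (world z) of filter_center below 0.12 m).
It fails at once if mug, jar or tank lid moved by more than 15 mm (distance of any of mug, jar, tank_lid from where it was at the start of the episode above 0.015 m).
It also fails if it takes over 72 s, if anything falls off the work surface, if the arm or the gripper's body presses on something with over 40 N, if the wrist force passes 120 N, or if a joint passes its speed limit or range.

## Working session

There is one attempt and no reset: what is moved stays moved. The work goes in short steps, Python scripts to look and compute and a tool call to move; the robot and the scene stay as the last step left them, time stands still between calls to the robot, and variables do not carry over. Pictures are saved under pics/ and viewed, about 8 in all and at most 12, crops included, and the job is handed in when it is done.

Besides the shell and the picture viewer there is one more tool, called after "Call:" as name([rows], argument=value, ...), one row to a line, values as JSON. servo_tool: Moves the arm, as the interface text tells. Its arguments: {"type":"object","properties":{"rows":{"type":"array"},"force":{"type":"number"}},"required":["rows"]}

```bash
mkdir -p pics; cat > h.py <<'E'
import numpy as np, cv2
from station import sense, snapshot, sign_off, tip_extent
from scipy.spatial.transform import Rotation as R
def intr(s):
    f=240/np.tan(np.radians(s["vertical_fov"])/2)
    return f
def rays(s,uv):
    f=intr(s); K=np.array([[f,0,s["cx"]],[0,f,s["cy"]],[0,0,1.]])
    p=cv2.undistortPoints(np.array(uv,float).reshape(-1,1,2),K,np.array([s["k1"],0,0,0,0.]))[:,0]
    return np.c_[p,np.ones(len(p))]
def cloud(s):
    v,u=np.mgrid[0:480,0:640]
    d=rays(s,np.c_[u.ravel(),v.ravel()])*s["z_map"].reshape(-1,1)
    T=np.array(s["cam_to_world"]); return (d@T[:3,:3].T+T[:3,3]).reshape(480,640,3)
def plane(s,uv,z):
    T=np.array(s["cam_to_world"]); d=rays(s,uv)@T[:3,:3].T
    return T[:3,3]+d*((z-T[2,3])/d[:,2])[:,None]
def proj(s,P):
    T=np.array(s["cam_to_world"]); c=(np.atleast_2d(P)-T[:3,3])@T[:3,:3]
    x=c[:,:2]/c[:,2:]; r2=(x**2).sum(1,keepdims=True); x=x*(1+s["k1"]*r2)
    return x*intr(s)+[s["cx"],s["cy"]]
E
python3 - <<'E'
from h import *
import pickle
print(sense(),tip_extent)
for n in("scene","side","wrist"):
    s=snapshot(n); pickle.dump(s,open(n+"0.pkl","wb")); cv2.imwrite(f"pics/{n}0.png",s["image"])
    print(n,s["vertical_fov"],s["k1"],np.array(s["cam_to_world"]).round(3).tolist())
E
```

```text
{'t': 0.0, 'q': array([ 1.12254922e+00,  5.28484700e-01,  1.43389799e+00, -3.28606154e-05,
        1.18141126e+00, -1.78473087e-01]), 'qd': array([-0.00136044,  0.00029754, -0.0002689 ,  0.00060152, -0.0023062 ,
       -0.00056546]), 'tau': array([-6.30544928e-04, -4.42345977e+01, -1.78020018e+01, -2.51067986e-04,
        8.56090308e-03, -2.18793730e-06]), 'tcp_pos': array([0.16637906, 0.60209173, 0.40372319]), 'tool_rot': array([ 1.34472072e-01,  9.90916773e-01, -1.05173165e-03, -3.24828073e-04]), 'force': array([ 0.28556493,  0.9385414 , -0.67344212]), 'ft_torque': array([0.01401246, 0.01714012, 0.00766719]), 'finger_gap': 1.002138752672995} 0.1734
scene 56.6191970987584 -0.024711187679868237 [[-0.663, 0.399, -0.633, 1.141], [0.748, 0.345, -0.567, 0.57], [-0.008, -0.849, -0.528, 0.646], [0.0, 0.0, 0.0, 1.0]]
side 54.42167499802272 -0.022955576124661717 [[0.974, -0.167, 0.154, 0.349], [-0.227, -0.741, 0.632, -0.655], [0.008, -0.651, -0.759, 0.884], [0.0, 0.0, 0.0, 1.0]]
wrist 67.05347341903507 -0.05534943583582758 [[0.267, 0.926, 0.266, 0.097], [0.964, -0.256, -0.076, 0.621], [-0.002, 0.277, -0.961, 0.374], [0.0, 0.0, 0.0, 1.0]]
```

View pics/scene0.png

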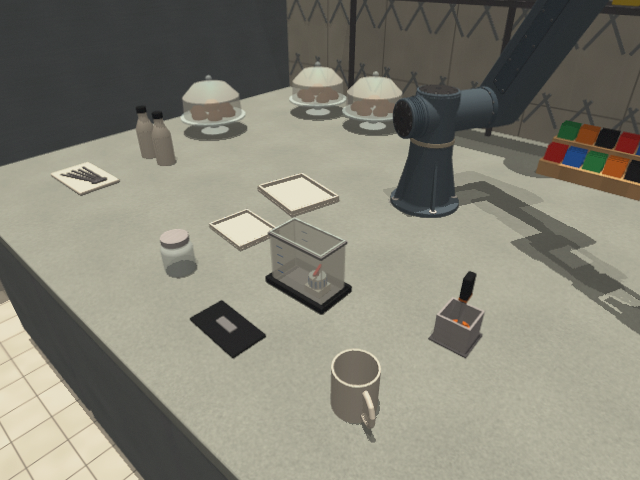

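View pics/side0.png

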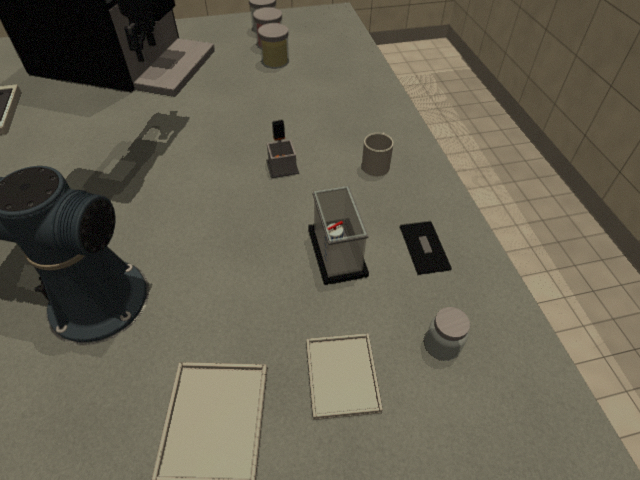

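The scene view shows the tank at (308,265), the key in its pocket at (460,325), the mug at (355,385), the jar at (177,253), the lid at (227,327) and two trays at (243,229) and (298,193). In the side view the trays are at (343,375) (small) and (213,422) (large). Next I measure their sizes.

```bash
python3 - <<'E'
from h import *
import pickle
s=pickle.load(open("side0.pkl","rb")); c=pickle.load(open("scene0.pkl","rb"))
def rep(n,P): 
    P=P[:,:2]; print(n,"ctr",P.mean(0).round(4),"edges",[round(float(np.linalg.norm(P[i]-P[(i+1)%4])),3) for i in range(4)],"ang",[round(float(np.degrees(np.arctan2(*(P[(i+1)%4]-P[i])[::-1]))),1) for i in range(4)])
rep("small side",plane(s,[(307,340),(369,335),(381,410),(313,417)],.016))
rep("small scene",plane(c,[(209,228),(248,210),(278,230),(240,249)],.016))
rep("large scene",plane(c,[(258,191),(303,174),(338,198),(292,214)],.016))
print("large side",plane(s,[(180,364),(267,364),(256,480),(157,480)],.016).round(3).tolist())
rep("tank rim side",plane(s,[(314,193),(347,188),(366,236),(330,243)],.14))
rep("tank rim scene",plane(c,[(270,234),(291,220),(347,240),(325,256)],.14))
rep("caddy side",plane(s,[(267,145),(293,142),(297,162),(270,165)],.065))
rep("caddy scene",plane(c,[(436,319),(457,301),(484,318),(463,337)],.065))
print("key top z check", plane(s,[(279,123)],.154).round(4), plane(c,[(469,275)],.154).round(4))
for n,q in(("side",s),("scene",c)):
    C=cloud(q); hsv=cv2.cvtColor(q["image"],cv2.COLOR_BGR2HSV)
    # points with key-ish height near caddy
    m=(abs(C[...,0]-plane(s,[(282,155)],.065)[0,0])<.06)&(abs(C[...,1]-plane(s,[(282,155)],.065)[0,1])<.06)&(C[...,2]>.08)
    if m.sum():P=C[m];print(n,m.sum(),P.mean(0).round(4),P[:,2].max())
    m=((hsv[...,0]<8)|(hsv[...,0]>172))&(hsv[...,1]>130)&(hsv[...,2]>60)
    m[:, :250]=0; m[:,520:]=0
    print(n,"red",np.c_[np.nonzero(m)[::-1]].mean(0) if m.any() else None,C[m].mean(0) if m.any() else 0,m.sum())
w=[]
for n,q,b in(("a",s,(300,175,100,110)),("b",c,(260,210,100,105)),("c",s,(250,105,60,80)),("d",c,(425,260,70,100))):
    x,y,ww,hh=b; w.append(cv2.resize(q["image"][y:y+hh,x:x+ww],(390,290),interpolation=cv2.INTER_CUBIC))
cv2.imwrite("pics/crop1.png",np.vstack([np.hstack(w[:2]),np.hstack(w[2:])]))
E
```

```text
small side ctr [ 0.4826 -0.2927] edges [0.128, 0.155, 0.127, 0.157] ang [-7.8, -98.6, 172.8, 82.0]
small scene ctr [ 0.4914 -0.2771] edges [0.139, 0.15, 0.129, 0.146] ang [178.6, 81.7, -2.9, -94.7]
large scene ctr [ 0.2389 -0.3129] edges [0.191, 0.214, 0.169, 0.191] ang [174.1, 73.3, -12.7, -101.2]
large side [[0.175, -0.203, 0.016], [0.342, -0.24, 0.016], [0.292, -0.443, 0.016], [0.129, -0.407, 0.016]]
tank rim side ctr [0.5491 0.0094] edges [0.077, 0.148, 0.078, 0.15] ang [-0.5, -89.6, -178.7, 90.2]
tank rim scene ctr [0.5528 0.0193] edges [0.073, 0.149, 0.075, 0.145] ang [-173.9, 96.4, 2.6, -84.3]
caddy side ctr [0.4744 0.3271] edges [0.072, 0.085, 0.072, 0.084] ang [-2.2, -93.7, 177.0, 86.6]
caddy scene ctr [0.4906 0.3522] edges [0.074, 0.063, 0.073, 0.061] ang [175.3, 78.9, -6.0, -99.9]
key top z check [[0.4746 0.341  0.154 ]] [[0.4729 0.3455 0.154 ]]
side 241 [0.4706 0.3399 0.1307] 0.15888735137986643
side red [333.91836735 220.73469388] [0.55164399 0.06382355 0.0659641 ] 49
scene 387 [0.4797 0.3494 0.1293] 0.15494521661636895
scene red None 0 0
```

View pics/crop1.png

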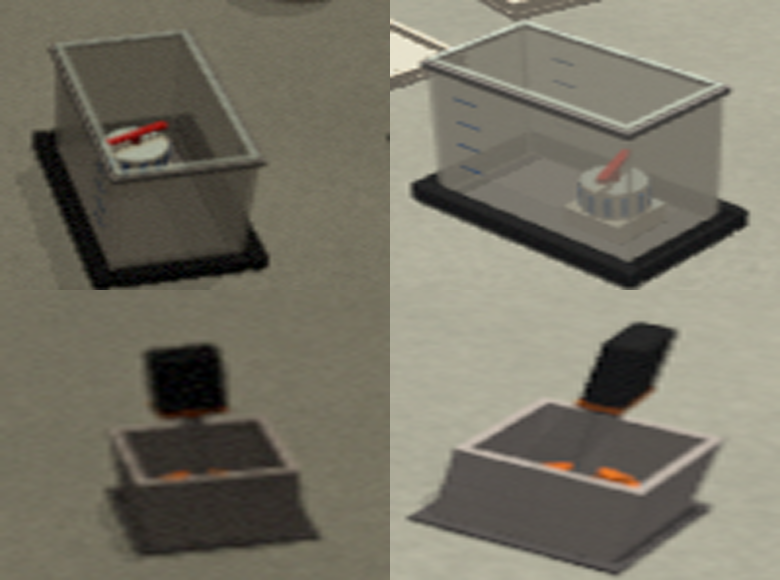

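The small tray measures about 0.128 x 0.156 m, which fits 130 x 160; the large one is about 0.17 x 0.21 m, so the small tray at side (343,375) is the one meant. In the crop the wing is about 0.3 rad anticlockwise of x, and the key's grip is wide roughly along world x. I'm moving above the key now, turning the tool so that joint 6 has room for the later anticlockwise turn.

Call:
servo_tool([
  [[-45, -20, 0], 8, 1],
  [[-90, -40, 0], 16, 1],
  [[-135, -60, 0], 24, 1],
  [[-180, -80, 0], 32, 1],
  [[-225, -100, 0], 40, 1],
  [[-270, -120, 0], 48, 1],
  [[-315, -145, 0], 56, 1],
  [[-367, -167, 0], 64, 1],
])

```text
t: 0.95
tcp_pos: [0.4703, 0.3465, 0.4039]
tool_rot: [0.641, 0.767, -0.001, -0.0]
force: [0.7, 1.1, -0.0]
finger_gap: 1.0
```

Call:
servo_tool([
  [[0, 0, 0], 8, 1],
  [[0, 0, 0], 16, 1],
  [[0, 0, 0], 24, 1],
  [[0, 0, 0], 32, 1],
  [[0, 0, 0], 40, 1],
  [[0, 0, 0], 48, 1],
  [[0, 0, 0], 56, 1],
  [[0, 0, 0], 64, 1],
])

```text
t: 1.75
tcp_pos: [0.4702, 0.3465, 0.4035]
tool_rot: [0.951, 0.308, -0.002, 0.001]
force: [-0.8, 0.4, 0.0]
finger_gap: 0.999
```

```bash
cat >> h.py <<'E'
import pickle
def shot(n,tag):
    s=snapshot(n); pickle.dump(s,open(tag+".pkl","wb")); cv2.imwrite(f"pics/{tag}.png",s["image"]); return s
def st():
    q=sense(); r=R.from_quat(q["tool_rot"]).as_matrix()
    print("t",round(float(q["t"]),2),"tcp",q["tcp_pos"].round(4),"yaw",round(float(np.degrees(np.arctan2(r[1,0],r[0,0]))),2),"z",r[:,2].round(4),"F",q["force"].round(2),"M",q["ft_torque"].round(3),"gap",round(float(q["finger_gap"]),3),"q6",round(float(q["q"][5]),2))
    return q,r
def tool(d,r): return (np.array(d)@r*1000).round(1)   # world m -> tool mm
E
python3 - <<'E'
from h import *
st(); shot("wrist","w1")
E
```

```text
t 1.75 tcp [0.4702 0.3465 0.4035] yaw 35.88 z [-0.0027 -0.0023 -1.    ] F [-0.78  0.39  0.04] M [ 0.008 -0.004  0.001] gap 0.999 q6 1.39
```

View pics/w1.png

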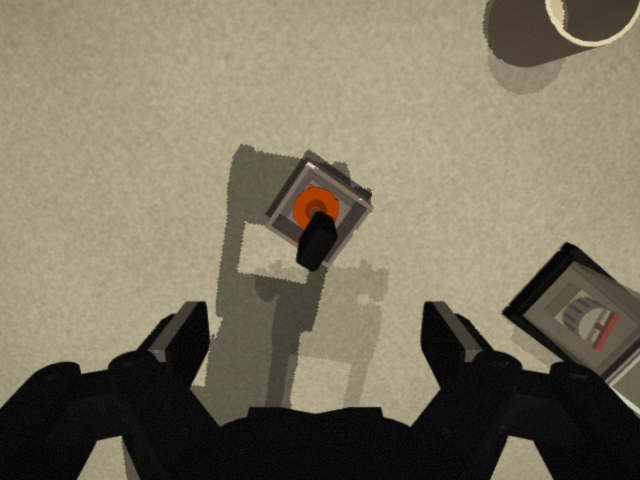

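The wrist view shows the pocket at (319,208), the orange foot disc at (316,208), the black grip leaning towards the bottom of the picture at (317,240), and the tank corner with the red wing at (605,330). I'll measure the grip from the depth map.

```bash
python3 - <<'E'
from h import *
s=pickle.load(open("w1.pkl","rb")); C=cloud(s)
v,u=np.mgrid[0:480,0:640]; roi=(u>255)&(u<385)&(v>140)&(v<280)
z=C[...,2]
def box(n,m):
    P=C[m][:,:2].astype(np.float32); b=cv2.minAreaRect(P*1000); print(n,m.sum(),np.array(b[0]).round(1),np.array(b[1]).round(1),round(b[2],1),"z",np.percentile(C[m][:,2],[2,50,98]).round(4),"px",[int(k[m].mean()) for k in(u,v)])
box("grip top",roi&(z>.145)&(z<.165))
box("grip all",roi&(z>.1)&(z<.165))
box("caddy rim",roi&(z>.058)&(z<.07))
hsv=cv2.cvtColor(s["image"],cv2.COLOR_BGR2HSV)
o=roi&(hsv[...,0]<15)&(hsv[...,1]>180)&(hsv[...,2]>100)&(z>.015)&(z<.035); box("disc",o)
# two-view: grip-top centroid by pixel in this view vs. others
P=plane(s,[(u[roi&(z>.145)&(z<.165)].mean(),v[roi&(z>.145)&(z<.165)].mean())],.154);print(P)
print(np.bincount((z[roi]*500).astype(int).clip(0)))
i=s["image"][140:285,250:390]; cv2.imwrite("pics/w1c.png",cv2.resize(i,None,fx=4,fy=4,interpolation=cv2.INTER_CUBIC))
E
```

```text
grip top 1191 [470.7 347.3] [30.2 16.2] 4.7 z [0.147  0.1545 0.156 ] px [315, 246]
grip all 1675 [470.7 347.2] [30.3 16.5] 4.5 z [0.1062 0.1539 0.1559] px [315, 240]
caddy rim 1486 [473.5 346.2] [68.5 68.5] 1.4 z [0.0589 0.0657 0.0673] px [320, 212]
disc 1057 [473.2 350.3] [37.2 46.9] 51.1 z [0.0251 0.027  0.0339] px [313, 204]
[[0.47202402 0.34817522 0.154     ]]
[9488 1443 1320  113   48   34   34   35   38   41   52   44  176  791
  136   76   74   93   64   67   54   53   51   77   58   59   60   60
   69   79   66   68  730  540    3    1    0    0    0    0    0    0
    0    0    0    0    0    0    0    0    0   11   22   42   15   16
   18   22   21   20   21   17   27   24   19   24   24   26   19   32
   26   23   26   30   30   51  260  788   21    0    0    0    0    0
    0    0    0    0    0    0    0    0    0    0    0    0    0    0
    0    0    0    0    0    0    0    0    0    0    0    0    0    0
    0    0    0    0    0    0    0    0    0    0    0    0    0    0
    0    0    0    0    0    0    0    0    0    0    0    0    0    0
    0    0    0    0    0    0    0    0    0    0    0    0    0    0
    0    0    0    0    0    0    0    0    0    0    0    0    0    0
    0    0    0    0    0    0    0    0    0    0    0    0    0    0
    0    0    0    0   61]
```

View pics/w1c.png

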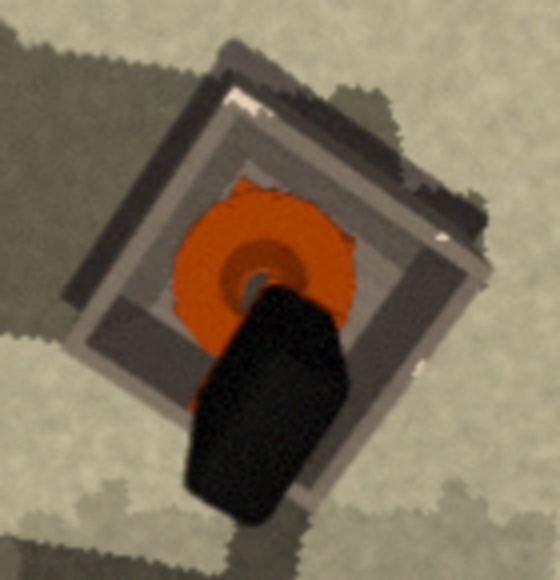

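The grip is at (470.7, 347.3) mm, yaw 4.6°, top at z 0.154. That agrees with the scene and side views: (473,345) and (475,341). The pocket is centred at (473.5, 346.2). I'm descending and gripping.

Call:
servo_tool([
  [[1, 0, 0], 8, 1],
  [[1, 0, 0], 16, 1],
  [[1, 0, 20], 24, 1],
  [[1, 0, 45], 31, 1],
  [[1, 0, 70], 31, 1],
  [[1, 0, 95], 31, 1],
  [[1, 0, 117], 31, 1],
  [[1, 0, 117], 31, 1],
], force=60)

```text
t: 2.6
tcp_pos: [0.4695, 0.3461, 0.2834]
tool_rot: [0.999, 0.042, -0.005, 0.003]
force: [-0.5, 0.1, 0.1]
finger_gap: 1.0
```

Call:
servo_tool([
  [[0, 0, 0], 0, 0],
  [[0, 0, 0], 0, -0.5],
  [[0, 0, 0], 0, -1],
  [[0, 0, 0], 0, -1],
  [[0, 0, 0], 0, -1],
  [[0, 0, 0], 0, -1],
  [[0, 0, 0], 0, -1],
  [[0, 0, 0], 0, -1],
], force=60)

```text
t: 3.4
tcp_pos: [0.4697, 0.3463, 0.2843]
tool_rot: [0.999, 0.042, -0.004, 0.002]
force: [0.5, 0.1, 6.4]
finger_gap: 0.178
```

```bash
python3 -c "
from h import *
st()"
```

```text
t 3.4 tcp [0.4697 0.3463 0.2843] yaw 4.78 z [-0.008  -0.0048 -1.    ] F [0.47 0.13 6.38] M [-0.019  0.119  0.033] gap 0.178 q6 1.93
```

Call:
servo_tool([
  [[0, 0, -5], 0, -1],
  [[0, 0, -20], 0, -1],
  [[0, 0, -45], 0, -1],
  [[0, 0, -80], 0, -1],
  [[0, 0, -115], 0, -1],
  [[0, 0, -150], 0, -1],
  [[0, 0, -180], 0, -1],
  [[0, 0, -200], 0, -1],
])

```text
t: 4.2
tcp_pos: [0.4713, 0.3473, 0.4867]
tool_rot: [0.999, 0.042, -0.003, 0.002]
force: [0.3, 0.3, -1.2]
finger_gap: 0.181
```

Call:
servo_tool([
  [[15, -45, 0], 0, -1],
  [[25, -90, 0], 0, -1],
  [[35, -120, 0], 0, -1],
  [[42, -140, 0], 0, -1],
  [[42, -145, 0], 0, -1],
  [[42, -145, 0], 0, -1],
])

```text
t: 4.8
tcp_pos: [0.5005, 0.4956, 0.485]
tool_rot: [0.999, 0.042, -0.004, 0.002]
force: [-0.5, -0.3, -1.5]
finger_gap: 0.177
```

```bash
python3 - <<'E'
from h import *
st(); shot("wrist","w2")
E
```

```text
t 4.8 tcp [0.5005 0.4956 0.485 ] yaw 4.85 z [-0.0073 -0.0053 -1.    ] F [-0.48 -0.31 -1.55] M [0.006 0.038 0.021] gap 0.177 q6 2.11
```

View pics/w2.png

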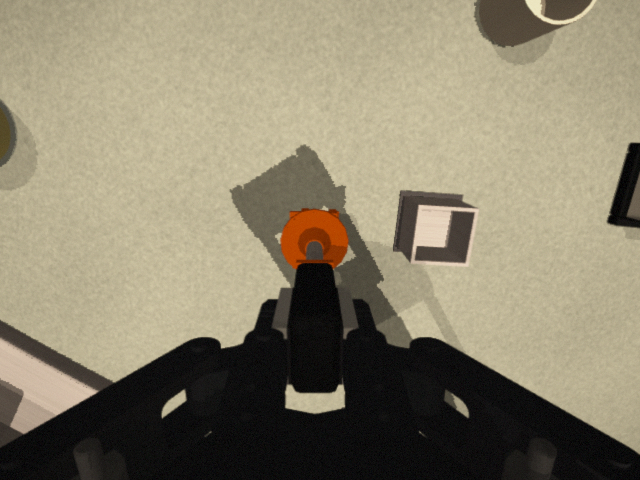

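I sent that move the wrong way: tool y is world -y here. Nothing was touched, and the key hangs straight. Now I go beside the tank to look down into it.

Call:
servo_tool([
  [[-4, 46, 0], 0, -1],
  [[-8, 92, 0], 0, -1],
  [[-12, 138, 0], 0, -1],
  [[-16, 184, 0], 0, -1],
  [[-20, 230, 0], 0, -1],
  [[-24, 276, 0], 0, -1],
  [[-28, 322, 0], 0, -1],
  [[-31, 365, 0], 0, -1],
])

```text
t: 5.65
tcp_pos: [0.4987, 0.1256, 0.4878]
tool_rot: [0.999, 0.041, -0.004, 0.003]
force: [1.3, -0.6, -0.6]
finger_gap: 0.181
```

Call:
servo_tool([
  [[0, 0, 0], 0, -1],
])

```text
t: 5.75
tcp_pos: [0.4979, 0.1206, 0.4882]
tool_rot: [0.999, 0.038, -0.004, 0.004]
force: [0.2, 0.2, -1.5]
finger_gap: 0.181
```

```bash
python3 - <<'E'
from h import *
st(); shot("wrist","w3")
E
```

```text
t 5.75 tcp [0.4979 0.1206 0.4882] yaw 4.31 z [-0.0073 -0.0086 -0.9999] F [ 0.21  0.18 -1.51] M [0.055 0.023 0.027] gap 0.181 q6 1.52
```

View pics/w3.png

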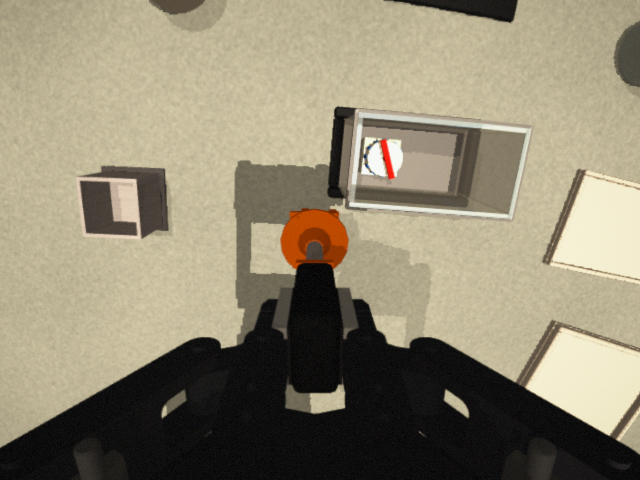

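The wrist view shows the tank rim as a quadrilateral at (350-530, 108-218), the red wing on the filter at (388,159), the key foot at (315,240), the pocket at (110,207) and the small tray at the right edge (600,220). Now the wing, rim and foot.

```bash
python3 - <<'E'
from h import *
s=pickle.load(open("w3.pkl","rb")); C=cloud(s); z=C[...,2]
v,u=np.mgrid[0:480,0:640]; roi=(u>330)&(u<535)&(v>100)&(v<225)
hsv=cv2.cvtColor(s["image"],cv2.COLOR_BGR2HSV)
def box(n,m):
    if m.sum()<5: print(n,"none");return
    b=cv2.minAreaRect(C[m][:,:2].astype(np.float32)*1000); print(n,m.sum(),np.array(b[0]).round(1),np.array(b[1]).round(1),round(b[2],1),"z",np.percentile(C[m][:,2],[5,50,95]).round(4))
red=roi&((hsv[...,0]<6)|(hsv[...,0]>174))&(hsv[...,1]>150)&(hsv[...,2]>90)
box("wing",red)
uv=np.c_[u[red],v[red]].astype(float); P=plane(s,uv,.065)[:,:2]; b=cv2.minAreaRect(P.astype(np.float32)*1000); print("wing on z=.065",b, P.mean(0)); d=np.linalg.svd(P-P.mean(0))[2][0]; print("angle",np.degrees(np.arctan(d[1]/d[0])))
box("rim",roi&(z>.134)&(z<.146))
fz=roi&(z>.044)&(z<.056)&(u<410)&(u>360)&(hsv[...,2]>150)&(hsv[...,1]<60); box("filter top",fz)
o=(abs(u-315)<45)&(abs(v-240)<45)&(hsv[...,0]<15)&(hsv[...,1]>180)&(hsv[...,2]>90)
box("foot",o)
T=np.array(s["cam_to_world"])
q,r=st()
P=C[o]; t=(P-q["tcp_pos"])@r; print("foot pts in tool frame mm",(np.percentile(t,[1,50,99],axis=0)*1000).round(1).tolist())
E
```

```text
wing 234 [562.4  69.7] [106.7  37.8] 66.5 z [0.0606 0.0656 0.0671]
wing on z=.065 ((548.2111206054688, 44.64833450317383), (42.130435943603516, 6.766757011413574), 20.664703369140625) [0.54850257 0.04442233]
angle 20.409636950602305
rim 4650 [548.5  13.6] [157.1  86.4] 90.0 z [0.1364 0.14   0.1419]
filter top 734 [548.3  43. ] [37.9 40.2] 16.6 z [0.049  0.0508 0.0522]
foot 2922 [520.3 114.7] [43.4 84.4] 76.8 z [0.2294 0.231  0.3071]
t 5.8 tcp [0.4977 0.1222 0.4883] yaw 4.37 z [-0.0075 -0.0069 -0.9999] F [ 1.31  0.36 -0.61] M [-0.055 -0.045 -0.004] gap 0.179 q6 1.52
foot pts in tool frame mm [[-11.1, -19.3, 177.2], [10.0, 1.1, 257.2], [25.0, 21.6, 275.5]]
```

```bash
python3 - <<'E'
import cv2
i=cv2.imread("pics/w3.png")
a=cv2.resize(i[120:205,345:430],(500,500),interpolation=cv2.INTER_CUBIC); b=cv2.resize(i[195:285,270:360],(300,300),interpolation=cv2.INTER_CUBIC)
b=cv2.copyMakeBorder(b,0,200,0,0,cv2.BORDER_CONSTANT); cv2.imwrite("pics/w3c.png",cv2.hconcat([a,b]))
E
```

```text
(no output)
```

View pics/w3c.png

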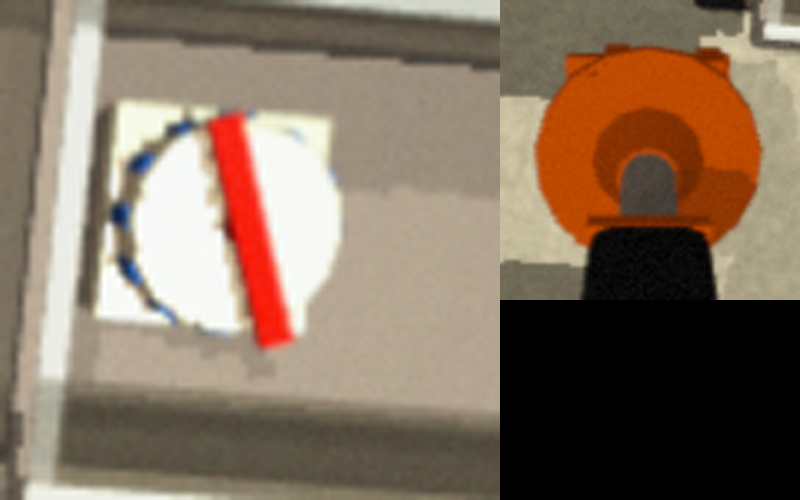

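```bash
cat >> h.py <<'E'
def foot(s,q,r,vis=False):
    """fit circle to visible rim of the disc (top face, tool depth ~257 mm)"""
    v,u=np.mgrid[0:480,0:640]; hsv=cv2.cvtColor(s["image"],cv2.COLOR_BGR2HSV)
    C=cloud(s); t=(C-q["tcp_pos"])@r*1000
    o=(abs(u-315)<50)&(abs(v-235)<50)&(hsv[...,0]<15)&(hsv[...,1]>180)&(t[...,2]>250)&(t[...,2]<261)
    P=t[o]; A=np.c_[P[:,:2],np.ones(len(P))]; pl=np.linalg.lstsq(A,P[:,2],rcond=None)[0]
    c=cv2.convexHull(P[:,:2].astype(np.float32))[:,0]; c=c[c[:,0]>np.median(P[:,0])-3]
    from scipy.optimize import least_squares
    f=least_squares(lambda p:np.hypot(c[:,0]-p[0],c[:,1]-p[1])-p[2],[4,0,21],loss="soft_l1").x
    print("disc in tool: centre",f[:2].round(2),"r",f[2].round(2),"depth",np.median(P[:,2]).round(1),"tilt(dz/dx,dz/dy)",pl[:2].round(4)); return f
E
python3 - <<'E'
from h import *
q,r=st(); s=pickle.load(open("w3.pkl","rb")); f=foot(s,q,r)
s2=pickle.load(open("w2.pkl","rb"))
# residuals of static check: commanded foot position in world
p=q["tcp_pos"]+r@np.array([f[0],f[1],257])/1000; print("foot world",p)
print("to wing (548.4,44.2):",tool([.5484-p[0],.0442-p[1],0],r), "r\n",r.round(4))
E
```

```text
t 5.8 tcp [0.4977 0.1222 0.4883] yaw 4.37 z [-0.0075 -0.0069 -0.9999] F [ 1.31  0.36 -0.61] M [-0.055 -0.045 -0.004] gap 0.179 q6 1.52
disc in tool: centre [4.25 1.22] r 21.62 depth 257.3 tilt(dz/dx,dz/dy) [0.0018 0.0011]
foot world [0.50008911 0.11957907 0.2312941 ]
to wing (548.4,44.2): [42.4 78.8  0.2] r
 [[ 0.9971  0.0762 -0.0075]
 [ 0.0762 -0.9971 -0.0069]
 [-0.008   0.0063 -0.9999]]
```

Call:
servo_tool([
  [[14, 26, 0], -6, -1],
  [[28, 52, 0], -12, -1],
  [[38, 72, 0], -16, -1],
  [[42, 80, 0], -16, -1],
  [[42, 80, 0], -16, -1],
  [[42, 80, 0], -16, -1],
])

```text
t: 6.4
tcp_pos: [0.5449, 0.0467, 0.4884]
tool_rot: [0.984, 0.177, -0.005, 0.002]
force: [0.1, 0.7, -2.3]
finger_gap: 0.176
```

```bash
cat >> h.py <<'E'
F=[4.25,1.22]; W=np.array([.5484,.0442])
def where(target=W):
    q,r=st(); p=q["tcp_pos"]+r@np.array([*F,279.5])/1000
    print("key foot world",p.round(4),"err to target in tool mm",tool([*(np.array(target)-p[:2]),0],r)); return q,r,p
E
python3 - <<'E'
from h import *
q,r,p=where(); s=shot("wrist","w4"); foot(s,q,r)
E
```

```text
t 6.4 tcp [0.5449 0.0467 0.4884] yaw 20.35 z [-0.0087 -0.0059 -0.9999] F [ 0.06  0.75 -2.3 ] M [0.028 0.02  0.002] gap 0.176 q6 1.1
key foot world [0.5469 0.0454 0.2088] err to target in tool mm [ 1.   1.6 -0. ]
disc in tool: centre [ 4.01 -1.41] r 21.78 depth 257.3 tilt(dz/dx,dz/dy) [0.0016 0.0041]
```

Call:
servo_tool([
  [[1, 2, 60], 0, -1],
  [[1, 2, 60], 0, -1],
  [[1, 2, 60], 0, -1],
  [[1, 2, 60], 0, -1],
  [[1, 2, 60], 0, -1],
])

```text
t: 6.95
tcp_pos: [0.5466, 0.0452, 0.4302]
tool_rot: [0.984, 0.177, -0.003, 0.003]
force: [0.6, 0.6, -0.3]
finger_gap: 0.178
```

```bash
python3 - <<'E'
from h import *
q,r,p=where(); s=shot("wrist","w5"); print(sense()["tcp_pos"]); f=foot(s,q,r)
c=shot("scene","sc5"); d=shot("side","sd5")
w=[]
for n,b in((c,(270,170,100,100)),(d,(290,150,90,90))):
    x,y,ww,hh=b; w.append(cv2.resize(n["image"][y:y+hh,x:x+ww],(390,390),interpolation=cv2.INTER_CUBIC))
cv2.imwrite("pics/crop5.png",np.hstack(w))
# foot tilt check of key disc with side/scene clouds
for n,q_ in(("scene",c),("side",d)):
    C=cloud(q_); h=cv2.cvtColor(q_["image"],cv2.COLOR_BGR2HSV)
    o=(h[...,0]<16)&(h[...,0]>2)&(h[...,1]>150)&(C[...,2]>.135)&(C[...,2]<.2)&(np.hypot(C[...,0]-.548,C[...,1]-.044)<.05)
    P=C[o]
    if len(P): print(n,len(P),P.min(0).round(4),P.max(0).round(4),P.mean(0).round(4))
E
```

```text
t 6.95 tcp [0.5466 0.0452 0.4302] yaw 20.41 z [-0.0051 -0.0065 -1.    ] F [ 0.63  0.56 -0.31] M [0.054 0.002 0.018] gap 0.178 q6 1.1
key foot world [0.5495 0.0437 0.1506] err to target in tool mm [-0.9 -0.9  0. ]
[0.54650523 0.04507798 0.43011572]
disc in tool: centre [ 3.93 -1.49] r 21.89 depth 257.3 tilt(dz/dx,dz/dy) [-0.0011  0.0039]
scene 298 [0.5275 0.0259 0.1504] [0.5737 0.0675 0.1847] [0.555  0.0503 0.1673]
side 301 [0.527  0.0214 0.1525] [0.5707 0.0624 0.1883] [0.5472 0.0381 0.1704]
```

View pics/crop5.png

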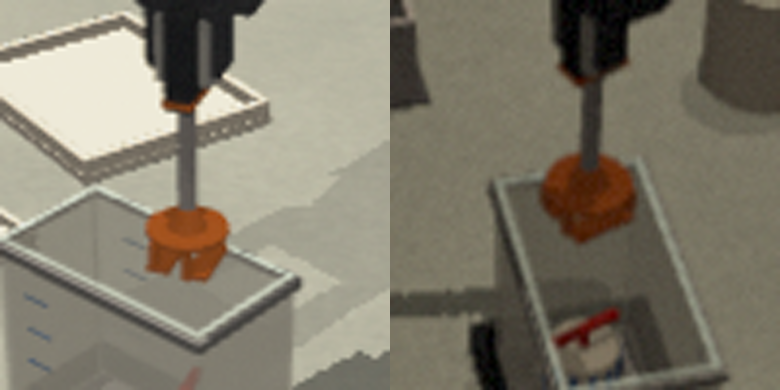

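```bash
python3 - <<'E'
from h import *
v,u=np.mgrid[0:480,0:640]
for n,(a,b,c,d) in(("w1",(590,625,305,355)),("w3",(375,400,130,185)),("side0",(320,350,210,232))):
    s=pickle.load(open(n+".pkl","rb")); h=cv2.cvtColor(s["image"],cv2.COLOR_BGR2HSV)
    m=(u>a)&(u<b)&(v>c)&(v<d)&((h[...,0]<8)|(h[...,0]>170))&(h[...,1]>110)
    P=plane(s,np.c_[u[m],v[m]],.065); e=np.linalg.svd(P[:,:2]-P[:,:2].mean(0))[2][0]
    bx=cv2.minAreaRect(P[:,:2].astype(np.float32)*1000); print(n,m.sum(),P.mean(0).round(4),bx,np.degrees(np.arctan(e[1]/e[0])).round(1))
E
```

```text
w1 261 [0.5487 0.0441 0.065 ] ((546.794677734375, 48.44792938232422), (42.187713623046875, 18.100126266479492), 20.47661781311035) 20.5
w3 256 [0.5485 0.0444 0.065 ] ((548.281005859375, 44.51685333251953), (42.705387115478516, 7.592394828796387), 19.732839584350586) 20.2
side0 53 [0.5518 0.0436 0.065 ] ((552.01708984375, 42.682071685791016), (41.83144760131836, 11.548213958740234), 25.524023056030273) 23.6
```

Call:
servo_tool([
  [[-0.5, 1.5, 15], 0, -1],
  [[-0.5, 1.5, 35], 0, -1],
  [[-0.5, 1.5, 55], 0, -1],
  [[-0.5, 1.5, 70], 0, -1],
  [[-0.5, 1.5, 75], 0, -1],
  [[-0.5, 1.5, 75], 0, -1],
  [[-0.5, 1.5, 75], 0, -1],
  [[-0.5, 1.5, 75], 0, -1],
])

```text
t: 7.9
tcp_pos: [0.5463, 0.0429, 0.3558]
tool_rot: [0.984, 0.177, -0.002, 0.003]
force: [1.2, 0.6, -1.0]
finger_gap: 0.183
```

```bash
sed -i 's/^F=.*/F=[3.95,-1.3]; W=np.array([.5486,.0442])/' h.py; python3 - <<'E'
from h import *
q,r,p=where(); s=shot("wrist","w6"); foot(s,q,r)
E
```

```text
t 7.9 tcp [0.5463 0.0429 0.3558] yaw 20.39 z [-0.0036 -0.0067 -1.    ] F [ 1.17  0.56 -1.04] M [0.004 0.033 0.024] gap 0.183 q6 1.1
key foot world [0.5486 0.0436 0.0763] err to target in tool mm [ 0.2 -0.5 -0. ]
disc in tool: centre [ 3.85 -1.45] r 21.96 depth 257.3 tilt(dz/dx,dz/dy) [-0.001   0.0018]
```

Call:
servo_tool([
  [[0, -0.5, 3], 0, -1],
  [[0, -0.5, 6], 0, -1],
  [[0, -0.5, 9], 0, -1],
  [[0, -0.5, 11], 0, -1],
  [[0, -0.5, 12], 0, -1],
  [[0, -0.5, 13], 0, -1],
  [[0, -0.5, 13], 0, -1],
])

```text
t: 8.65
tcp_pos: [0.546, 0.0433, 0.3425]
tool_rot: [0.984, 0.177, -0.003, 0.003]
force: [0.4, -0.1, -0.5]
finger_gap: 0.179
```

```bash
python3 -c "
from h import *
where()"
```

```text
t 8.65 tcp [0.546  0.0433 0.3425] yaw 20.39 z [-0.0042 -0.0066 -1.    ] F [ 0.45 -0.07 -0.54] M [-0.007 -0.047  0.027] gap 0.179 q6 1.1
key foot world [0.5481 0.044  0.063 ] err to target in tool mm [ 0.6  0.  -0. ]
```

Call:
servo_tool([
  [[0.5, 0, 1], 0, -1],
  [[0.5, 0, 2], 0, -1],
  [[0.5, 0, 3], 0, -1],
  [[0.5, 0, 3], 0, -1],
])

```text
t: 9.05
tcp_pos: [0.5464, 0.0434, 0.3394]
tool_rot: [0.984, 0.177, -0.003, 0.003]
force: [-0.0, -0.1, -0.9]
finger_gap: 0.181
```

Call:
servo_tool([
  [[0, 0, 1], 0, -1],
  [[0, 0, 2], 0, -1],
  [[0, 0, 2], 0, -1],
])

```text
t: 9.35
tcp_pos: [0.5463, 0.0434, 0.3372]
tool_rot: [0.984, 0.177, -0.003, 0.003]
force: [-0.5, -0.5, -1.1]
finger_gap: 0.181
```

```bash
python3 -c "
from h import *
where()"
```

```text
t 9.35 tcp [0.5463 0.0434 0.3372] yaw 20.39 z [-0.0048 -0.0065 -1.    ] F [-0.53 -0.45 -1.11] M [ 0.008 -0.052 -0.004] gap 0.181 q6 1.1
key foot world [0.5482 0.0442 0.0577] err to target in tool mm [ 0.3  0.1 -0. ]
```

Call:
servo_tool([
  [[0, 0, 1.5], 0, -1],
  [[0, 0, 3], 0, -1],
  [[0, 0, 4], 0, -1],
  [[0, 0, 4.5], 0, -1],
  [[0, 0, 4.5], 0, -1],
])

```text
t: 9.85
tcp_pos: [0.5463, 0.0434, 0.3326]
tool_rot: [0.984, 0.177, -0.003, 0.003]
force: [0.0, 0.4, -0.8]
finger_gap: 0.179
```

Call:
servo_tool([
  [[0, 0, 1], 0, -1],
  [[0, 0, 1], 0, -1],
])

```text
t: 10.05
tcp_pos: [0.5462, 0.0434, 0.3315]
tool_rot: [0.984, 0.177, -0.003, 0.003]
force: [-0.6, -0.9, -0.9]
finger_gap: 0.183
```

```bash
python3 -c "
from h import *
where()"
```

```text
t 10.05 tcp [0.5462 0.0434 0.3315] yaw 20.39 z [-0.0053 -0.0065 -1.    ] F [-0.57 -0.94 -0.88] M [ 0.018 -0.039 -0.007] gap 0.183 q6 1.1
key foot world [0.548  0.0442 0.052 ] err to target in tool mm [ 0.6  0.2 -0. ]
```

The slot has dropped over the wing: the foot is at z 0.052, 13 mm below the wing's top, with no contact force. I'm turning anticlockwise and shifting to keep the foot on the filter axis.

Call:
servo_tool([
  [[0.1, 0.3, 0], -4, -1],
  [[0.2, 0.5, 0], -8, -1],
  [[0.3, 0.8, 0], -12, -1],
  [[0.5, 1, 0], -16, -1],
  [[0.7, 1.3, 0], -20, -1],
  [[0.9, 1.5, 0], -24, -1],
  [[1.1, 1.7, 0], -28, -1],
  [[1.1, 1.7, 0], -28, -1],
])

```text
t: 10.85
tcp_pos: [0.548, 0.042, 0.3316]
tool_rot: [0.912, 0.41, -0.004, 0.002]
force: [0.1, -1.2, -0.6]
finger_gap: 0.178
```

```bash
python3 - <<'E'
from h import *
q,r,p=where()
for a in range(0,50,4):
    c,s=np.cos(np.radians(-a)),np.sin(np.radians(-a)); f=np.array(F); print(a,(f-np.array([[c,-s],[s,c]])@f).round(1),end=";")
E
```

```text
t 10.85 tcp [0.548  0.042  0.3316] yaw 48.39 z [-0.0049 -0.007  -1.    ] F [ 0.11 -1.2  -0.65] M [-0.218 -0.035 -0.003] gap 0.178 q6 0.61
key foot world [0.5482 0.0438 0.052 ] err to target in tool mm [ 0.5  0.  -0. ]
0 [0. 0.];4 [0.1 0.3];8 [0.2 0.5];12 [0.4 0.8];16 [0.5 1. ];20 [0.7 1.3];24 [0.9 1.5];28 [1.1 1.7];32 [1.3 1.9];36 [1.5 2.1];40 [1.8 2.2];44 [2.  2.4];48 [2.3 2.5];
```

Call:
servo_tool([
  [[0.1, 0.3, 0], -4, -1],
  [[0.2, 0.5, 0], -8, -1],
  [[0.4, 0.8, 0], -12, -1],
  [[0.5, 1, 0], -16, -1],
  [[0.7, 1.3, 0], -20, -1],
  [[0.7, 1.3, 0], -20, -1],
])

```text
t: 11.45
tcp_pos: [0.5495, 0.0414, 0.3316]
tool_rot: [0.828, 0.561, -0.004, 0.002]
force: [-0.3, -2.0, -0.7]
finger_gap: 0.177
```

```bash
python3 -c "
from h import *
where()"
```

```text
t 11.45 tcp [0.5495 0.0414 0.3316] yaw 68.31 z [-0.0048 -0.0077 -1.    ] F [-0.27 -2.05 -0.66] M [-0.337  0.002 -0.04 ] gap 0.177 q6 0.26
key foot world [0.5484 0.0434 0.0521] err to target in tool mm [ 0.8 -0.1 -0. ]
```

Call:
servo_tool([
  [[-0.2, 0.3, 0], -4, -1],
  [[-0.2, 0.5, 0], -8, -1],
  [[0, 0.8, 0], -12, -1],
  [[0.1, 1, 0], -16, -1],
  [[0.1, 1, 0], -17, -1],
  [[0.1, 1, 0], -17, -1],
])

```text
t: 12.05
tcp_pos: [0.5506, 0.0411, 0.3317]
tool_rot: [0.736, 0.677, -0.004, 0.002]
force: [0.6, -1.0, -0.5]
finger_gap: 0.182
```

```bash
python3 -c "
from h import *
where()"
```

```text
t 12.05 tcp [0.5506 0.0411 0.3317] yaw 85.19 z [-0.004  -0.0079 -1.    ] F [ 0.59 -1.01 -0.49] M [-0.308 -0.18  -0.044] gap 0.182 q6 -0.04
key foot world [0.5485 0.0429 0.0521] err to target in tool mm [ 1.3 -0.  -0. ]
```

Call:
servo_tool([
  [[0.3, 0.1, 0], -1.5, -1],
  [[0.3, 0.2, 0], -3, -1],
  [[0.3, 0.2, 0], -3, -1],
])

```text
t: 12.35
tcp_pos: [0.5509, 0.0413, 0.3317]
tool_rot: [0.718, 0.696, -0.004, 0.002]
force: [0.2, -1.5, -1.3]
finger_gap: 0.185
```

```bash
python3 -c "
from h import *
where()"
```

```text
t 12.35 tcp [0.5509 0.0413 0.3317] yaw 88.2 z [-0.0039 -0.0081 -1.    ] F [ 0.23 -1.5  -1.34] M [-0.398 -0.098 -0.025] gap 0.185 q6 -0.09
key foot world [0.5486 0.043  0.0522] err to target in tool mm [ 1.2 -0.1 -0. ]
```

Call:
servo_tool([
  [[0, 0.1, 0], -1.5, -1],
  [[0, 0.2, 0], -3, -1],
  [[0, 0.2, 0], -3, -1],
])

```text
t: 12.65
tcp_pos: [0.5511, 0.0412, 0.3317]
tool_rot: [0.699, 0.715, -0.004, 0.001]
force: [0.2, -2.1, -2.0]
finger_gap: 0.179
```

```bash
python3 -c "
from h import *
where()"
```

```text
t 12.65 tcp [0.5511 0.0412 0.3317] yaw 91.24 z [-0.0039 -0.0081 -1.    ] F [ 0.23 -2.1  -2.05] M [-0.397 -0.142 -0.004] gap 0.179 q6 -0.14
key foot world [0.5486 0.0429 0.0521] err to target in tool mm [ 1.3 -0.  -0. ]
```

Call:
servo_tool([
  [[0, 0.1, 0], -1.5, -1],
  [[0, 0.2, 0], -3, -1],
  [[0, 0.2, 0], -3, -1],
])

```text
t: 12.95
tcp_pos: [0.5514, 0.0413, 0.3317]
tool_rot: [0.68, 0.733, -0.004, 0.001]
force: [1.0, -0.5, -0.9]
finger_gap: 0.178
```

```bash
python3 - <<'E'
from h import *
q,r,p=where(); s=shot("wrist","w7"); foot(s,q,r); print(sense()["ft_torque"],sense()["force"]); d=shot("side","sd7"); c=shot("scene","sc7"); print(sense()["ft_torque"])
w=[]
for n,b in((s,(240,150,160,160)),(d,(300,180,70,70)),(c,(270,210,90,90))):
    x,y,ww,hh=b; w.append(cv2.resize(n["image"][y:y+hh,x:x+ww],(266,266) if 0 else (265,265),interpolation=cv2.INTER_CUBIC))
cv2.imwrite("pics/crop7.png",np.hstack(w))
E
```

```text
t 12.95 tcp [0.5514 0.0413 0.3317] yaw 94.26 z [-0.0036 -0.0078 -1.    ] F [ 0.99 -0.46 -0.95] M [-0.369 -0.155 -0.219] gap 0.178 q6 -0.19
key foot world [0.5488 0.0429 0.0522] err to target in tool mm [ 1.3 -0.1 -0. ]
disc in tool: centre [ 5.31 -1.97] r 22.03 depth 257.3 tilt(dz/dx,dz/dy) [0.0061 0.0043]
[-0.28525894 -0.14792289 -0.21661077] [ 0.2895068  -0.86540573 -2.16354309]
[-0.22897518 -0.21694012 -0.16962862]
```

View pics/crop7.png

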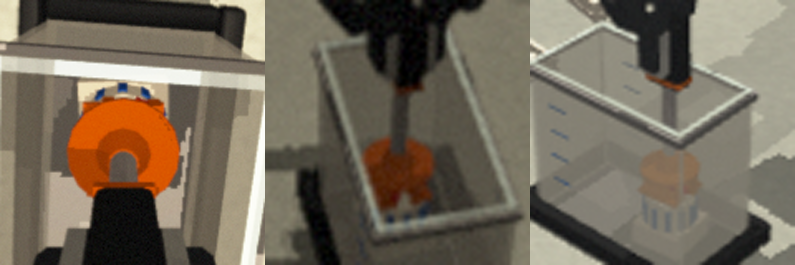

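Mz has jumped to about -0.2 N m, so the wing is on its firm stop and unlocked. The pictures show the foot seated on the filter in the tank. I'm relaxing the turn slightly and lifting slowly.

Call:
servo_tool([
  [[0, 0, -1], 1, -1],
  [[0, 0, -2], 1, -1],
  [[0, 0, -3], 1, -1],
  [[0, 0, -4], 1, -1],
  [[0, 0, -5], 1, -1],
  [[0, 0, -6, 0], 1, -1],
])

```text
schema error: expected 3 numbers
```

Call:
servo_tool([
  [[0, 0, -1], 0, -1],
  [[0, 0, -2], 0, -1],
  [[0, 0, -3], 0, -1],
  [[0, 0, -4], 0, -1],
  [[0, 0, -5], 0, -1],
])

```text
t: 13.6
tcp_pos: [0.5512, 0.0415, 0.3365]
tool_rot: [0.681, 0.733, -0.004, 0.001]
force: [1.9, -0.6, -7.6]
finger_gap: 0.177
```

```bash
python3 -c "
from h import *
where()"
```

```text
t 13.6 tcp [0.5512 0.0415 0.3365] yaw 94.22 z [-0.0046 -0.0074 -1.    ] F [ 1.89 -0.61 -7.61] M [-0.077 -0.343 -0.168] gap 0.177 q6 -0.19
key foot world [0.5483 0.0433 0.057 ] err to target in tool mm [ 0.9  0.4 -0. ]
```

Call:
servo_tool([
  [[0, 0, 0], 1, -1],
  [[0, 0, 0], 1.5, -1],
  [[0, 0, 0], 1.5, -1],
])

```text
t: 13.9
tcp_pos: [0.5511, 0.0416, 0.3367]
tool_rot: [0.69, 0.724, -0.004, 0.001]
force: [1.0, 0.3, -3.3]
finger_gap: 0.174
```

```bash
python3 -c "
from h import *
where()"
```

```text
t 13.9 tcp [0.5511 0.0416 0.3367] yaw 92.72 z [-0.0047 -0.0074 -1.    ] F [ 1.02  0.28 -3.29] M [-0.034 -0.063 -0.043] gap 0.174 q6 -0.17
key foot world [0.5483 0.0434 0.0572] err to target in tool mm [ 0.8  0.4 -0. ]
```

Relaxing the turn dropped the pull to 3.3 N, about key bias plus filter weight. I'm continuing up slowly.

Call:
servo_tool([
  [[0, 0, -1], 0, -1],
  [[0, 0, -2], 0, -1],
  [[0, 0, -3], 0, -1],
  [[0, 0, -4], 0, -1],
  [[0, 0, -4], 0, -1],
])

```text
t: 14.4
tcp_pos: [0.5511, 0.0416, 0.341]
tool_rot: [0.69, 0.724, -0.004, 0.001]
force: [0.3, -0.3, -2.5]
finger_gap: 0.176
```

```bash
python3 -c "
from h import *
where()"
```

```text
t 14.4 tcp [0.5511 0.0416 0.341 ] yaw 92.73 z [-0.0045 -0.0075 -1.    ] F [ 0.34 -0.32 -2.51] M [ 0.039 -0.007 -0.034] gap 0.176 q6 -0.17
key foot world [0.5484 0.0434 0.0615] err to target in tool mm [ 0.8  0.3 -0. ]
```

Call:
servo_tool([
  [[0, 0, -3], 0, -1],
  [[0, 0, -8], 0, -1],
  [[0, 0, -16], 0, -1],
  [[0, 0, -26], 0, -1],
  [[0, 0, -38], 0, -1],
  [[0, 0, -50], 0, -1],
  [[0, 0, -62], 0, -1],
  [[0, 0, -75], 0, -1],
])

```text
t: 15.2
tcp_pos: [0.5514, 0.0422, 0.4173]
tool_rot: [0.69, 0.724, -0.004, 0.001]
force: [0.0, -0.3, -2.1]
finger_gap: 0.177
```

Call:
servo_tool([
  [[0, 0, -12], 0, -1],
  [[0, 0, -25], 0, -1],
  [[0, 0, -38], 0, -1],
  [[0, 0, -51], 0, -1],
  [[0, 0, -64], 0, -1],
  [[0, 0, -75], 0, -1],
  [[0, 0, -82], 0, -1],
  [[0, 0, -85], 0, -1],
])

```text
t: 16.0
tcp_pos: [0.5517, 0.0429, 0.5033]
tool_rot: [0.69, 0.724, -0.004, 0.002]
force: [-0.2, -0.1, -2.6]
finger_gap: 0.18
```

Call:
servo_tool([
  [[0, 0, 0], 0, -1],
  [[0, 0, 0], 0, -1],
  [[0, 0, 0], 0, -1],
])

```text
t: 16.3
tcp_pos: [0.5516, 0.0429, 0.5027]
tool_rot: [0.69, 0.724, -0.004, 0.001]
force: [0.4, -0.4, -3.1]
finger_gap: 0.177
```

```bash
python3 - <<'E'
from h import *
q,r,p=where(); s=shot("side","sd8"); c=shot("scene","sc8")
w=[]
for n,(x,y,ww,hh) in((s,(280,110,130,130)),(c,(240,120,150,150))):
    w.append(cv2.resize(n["image"][y:y+hh,x:x+ww],(395,395),interpolation=cv2.INTER_CUBIC))
cv2.imwrite("pics/crop8.png",np.hstack(w))
# tray: rim corners, side+scene
rep=lambda P:(P[:,:2].mean(0).round(4))
sd=pickle.load(open("side0.pkl","rb")); C=cloud(sd); v,u=np.mgrid[0:480,0:640]
m=(u>300)&(u<390)&(v>328)&(v<422)&(C[...,2]>.011)&(C[...,2]<.022)
for zz in(0,): print("tray rim side",cv2.minAreaRect(C[m][:,:2].astype(np.float32)*1000),np.median(C[m][:,2]))
C=cloud(c); m=(u>200)&(u<285)&(v>200)&(v<255)&(C[...,2]>.011)&(C[...,2]<.022)
print("tray scene",cv2.minAreaRect(C[m][:,:2].astype(np.float32)*1000),m.sum())
E
```

```text
t 16.3 tcp [0.5516 0.0429 0.5027] yaw 92.73 z [-0.0041 -0.0076 -1.    ] F [ 0.43 -0.36 -3.11] M [-0.089  0.018 -0.025] gap 0.177 q6 -0.17
key foot world [0.5489 0.0446 0.2232] err to target in tool mm [-0.4 -0.4  0. ]
tray rim side ((482.3958740234375, -290.631591796875), (162.7052764892578, 131.14190673828125), 82.90876007080078) 0.016993851783713376
tray scene ((436.6182556152344, -284.302734375), (162.77540588378906, 227.33045959472656), 82.72229766845703) 390
```

View pics/crop8.png

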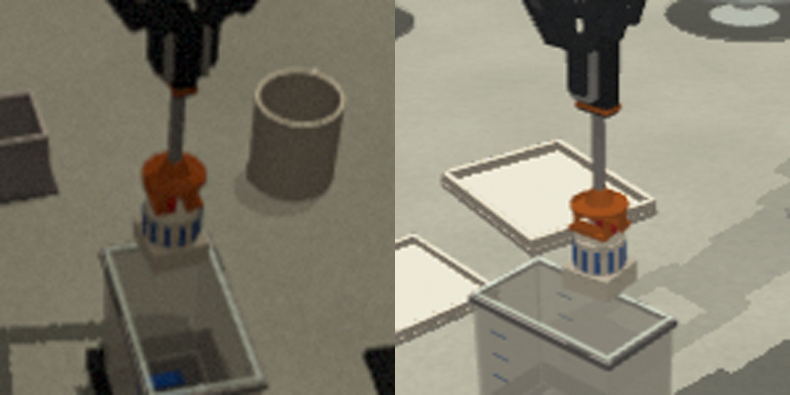

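Step 1 is met: the filter hangs on the key with its underside about 33 mm above the tank rim, and the blue socket is left behind in the tank. The tray is centred at (482, -291) mm, yaw -7°, size 163 x 131. I'm carrying the filter there.

Call:
servo_tool([
  [[-8, -2, 0], 0, -1],
  [[-24, -6, 0], 0, -1],
  [[-46, -11, 0], 0, -1],
  [[-71, -18, 0], 0, -1],
  [[-97, -24, 0], 0, -1],
  [[-123, -30, 0], 0, -1],
  [[-149, -37, 0], 0, -1],
  [[-175, -43, 0], 0, -1],
])

```text
t: 17.2
tcp_pos: [0.5163, -0.1355, 0.5041]
tool_rot: [0.69, 0.724, -0.004, 0.001]
force: [0.7, 0.1, -2.3]
finger_gap: 0.178
```

Call:
servo_tool([
  [[-26, -6, 0], 0, -1],
  [[-52, -13, 0], 0, -1],
  [[-78, -19, 0], 0, -1],
  [[-104, -26, 0], 0, -1],
  [[-126, -31, 0], 0, -1],
  [[-142, -36, 0], 0, -1],
  [[-148, -37, 0], 0, -1],
  [[-148, -37, 0], 0, -1],
])

```text
t: 18.0
tcp_pos: [0.4862, -0.2857, 0.5052]
tool_rot: [0.691, 0.723, -0.004, 0.001]
force: [1.2, 0.6, -1.9]
finger_gap: 0.181
```

```bash
python3 - <<'E'
from h import *
q,r,p=where((.4824,-.2906)); print(q["q"])
E
```

```text
t 18.0 tcp [ 0.4862 -0.2857  0.5052] yaw 92.64 z [-0.0047 -0.0072 -1.    ] F [ 1.22  0.62 -1.95] M [ 0.    -0.081  0.049] gap 0.181 q6 -0.77
key foot world [ 0.4834 -0.2838  0.2256] err to target in tool mm [-6.7 -1.3  0.1]
[-0.7275383   0.34192522  1.45695274 -0.00871581  1.34145809 -0.77164067]
```

Call:
servo_tool([
  [[-6, -1, 8], 0, -1],
  [[-6, -1, 24], 0, -1],
  [[-6, -1, 44], 0, -1],
  [[-6, -1, 64], 0, -1],
  [[-6, -1, 84], 0, -1],
  [[-6, -1, 100], 0, -1],
  [[-6, -1, 112], 0, -1],
  [[-6, -1, 120], 0, -1],
])

```text
t: 18.8
tcp_pos: [0.4849, -0.2919, 0.384]
tool_rot: [0.69, 0.724, -0.004, -0.0]
force: [-0.5, 0.7, -3.1]
finger_gap: 0.174
```

Call:
servo_tool([
  [[0, 0, 8], 0, -1],
  [[0, 0, 16], 0, -1],
  [[0, 0, 24], 0, -1],
  [[0, 0, 30], 0, -1],
  [[0, 0, 35], 0, -1],
  [[0, 0, 38], 0, -1],
  [[0, 0, 38], 0, -1],
  [[0, 0, 38], 0, -1],
])

```text
t: 19.6
tcp_pos: [0.4848, -0.2923, 0.3461]
tool_rot: [0.69, 0.724, -0.004, 0.0]
force: [0.5, -0.6, -2.8]
finger_gap: 0.182
```

```bash
python3 - <<'E'
from h import *
q,r,p=where((.4824,-.2906)); s=shot("side","sd9"); c=shot("scene","sc9")
w=[]
for n,(x,y,ww,hh) in((s,(280,270,130,150)),(c,(190,140,110,126))):
    w.append(cv2.resize(n["image"][y:y+hh,x:x+ww],(390,450),interpolation=cv2.INTER_CUBIC))
cv2.imwrite("pics/crop9.png",np.hstack(w))
E
```

```text
t 19.6 tcp [ 0.4848 -0.2923  0.3461] yaw 92.7 z [-0.0055 -0.0063 -1.    ] F [ 0.47 -0.55 -2.81] M [-0.03  -0.009  0.015] gap 0.182 q6 -0.78
key foot world [ 0.4818 -0.2901  0.0666] err to target in tool mm [-0.5  0.6 -0. ]
```

View pics/crop9.png

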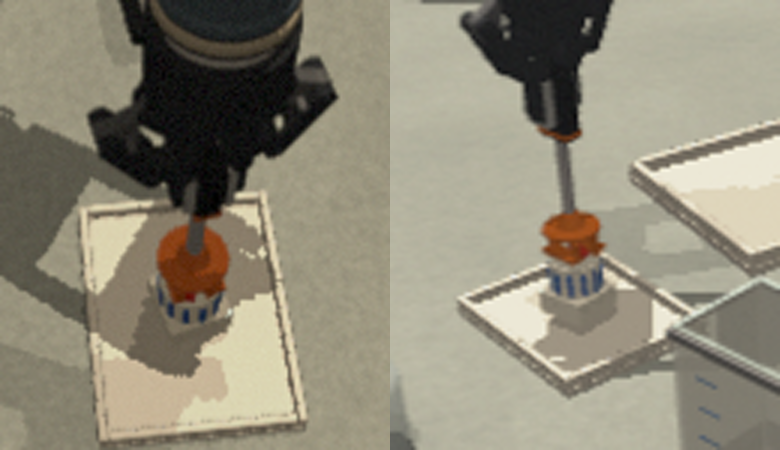

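The filter hangs upright over the middle of the small tray, about 10 mm above its floor. I'm setting it down slowly.

Call:
servo_tool([
  [[0, 0, 2], 0, -1],
  [[0, 0, 4], 0, -1],
  [[0, 0, 6], 0, -1],
  [[0, 0, 7.5], 0, -1],
  [[0, 0, 9], 0, -1],
  [[0, 0, 10], 0, -1],
  [[0, 0, 11], 0, -1],
  [[0, 0, 11], 0, -1],
])

```text
t: 20.5
tcp_pos: [0.4849, -0.2925, 0.3355]
tool_rot: [0.69, 0.724, -0.004, 0.001]
force: [-0.5, 0.3, -0.7]
finger_gap: 0.18
```

Call:
servo_tool([
  [[0, 0, 1], 0, -1],
  [[0, 0, 2], 0, -1],
  [[0, 0, 2.5], 0, -1],
  [[0, 0, 2.5], 0, -1],
])

```text
t: 20.9
tcp_pos: [0.4849, -0.2925, 0.3329]
tool_rot: [0.69, 0.724, -0.004, 0.001]
force: [0.1, -1.2, -1.8]
finger_gap: 0.182
```

```bash
python3 -c "
from h import *
where((.4824,-.2906))"
```

```text
t 20.9 tcp [ 0.4849 -0.2925  0.3329] yaw 92.7 z [-0.0048 -0.0069 -1.    ] F [ 0.09 -1.17 -1.8 ] M [-0.048  0.037 -0.017] gap 0.182 q6 -0.78
key foot world [ 0.4821 -0.2905  0.0534] err to target in tool mm [-0.1  0.3 -0. ]
```

Call:
servo_tool([
  [[-0.1, -0.3, 0], 4, -1],
  [[-0.1, -0.6, 0], 8, -1],
  [[-0.2, -0.9, 0], 12, -1],
  [[-0.2, -1.2, 0], 16, -1],
  [[-0.2, -1.5, 0], 20, -1],
  [[-0.2, -1.6, 0], 22, -1],
  [[-0.2, -1.7, 0], 23, -1],
  [[-0.2, -1.7, 0], 23, -1],
])

```text
t: 21.7
tcp_pos: [0.4831, -0.2927, 0.3329]
tool_rot: [0.821, 0.571, -0.004, 0.001]
force: [-0.1, -0.4, -0.4]
finger_gap: 0.181
```

```bash
python3 -c "
from h import *
where((.4824,-.2906))"
```

```text
t 21.7 tcp [ 0.4831 -0.2927  0.3329] yaw 69.71 z [-0.0051 -0.0067 -1.    ] F [-0.09 -0.45 -0.4 ] M [ 0.067  0.137 -0.014] gap 0.181 q6 -0.38
key foot world [ 0.4818 -0.2904  0.0534] err to target in tool mm [ 0.   0.6 -0. ]
```

Call:
servo_tool([
  [[0, -0.1, 0], 1.5, -1],
  [[0, -0.2, 0], 3, -1],
  [[0, -0.2, 0], 3, -1],
])

```text
t: 22.0
tcp_pos: [0.483, -0.2926, 0.3329]
tool_rot: [0.835, 0.55, -0.004, 0.002]
force: [-0.1, -0.5, -0.8]
finger_gap: 0.178
```

Call:
servo_tool([
  [[0, 0, -1], 0, -1],
  [[0, 0, -2], 0, -1],
  [[0, 0, -3.5], 0, -1],
  [[0, 0, -5], 0, -1],
  [[0, 0, -5], 0, -1],
  [[0, 0, -5], 0, -1],
])

```text
t: 22.6
tcp_pos: [0.483, -0.2926, 0.338]
tool_rot: [0.835, 0.549, -0.004, 0.002]
force: [-1.3, 0.4, -1.3]
finger_gap: 0.181
```

```bash
python3 - <<'E'
from h import *
q,r,p=where((.4824,-.2906))
s=shot("wrist","w10"); C=cloud(s); v,u=np.mgrid[0:480,0:640]; print([sense()["force"].round(1) for _ in range(1)])
E
```

```text
t 22.6 tcp [ 0.483  -0.2926  0.338 ] yaw 66.67 z [-0.0046 -0.007  -1.    ] F [-1.29  0.36 -1.34] M [0.023 0.006 0.003] gap 0.181 q6 -0.33
key foot world [ 0.4821 -0.2904  0.0585] err to target in tool mm [-0.   0.3 -0. ]
[array([-0.6, -0.1, -1.2])]
```

Call:
servo_tool([
  [[0, 0, -1.5], 0, -1],
  [[0, 0, -3], 0, -1],
  [[0, 0, -4.5], 0, -1],
  [[0, 0, -6], 0, -1],
  [[0, 0, -6], 0, -1],
  [[0, 0, -6], 0, -1],
])

```text
t: 23.25
tcp_pos: [0.483, -0.2926, 0.3441]
tool_rot: [0.835, 0.549, -0.004, 0.002]
force: [0.6, -0.3, -0.2]
finger_gap: 0.177
```

```bash
cat >> h.py <<'E'
def filt(s,n,c=(.482,-.290)):
    C=cloud(s); h=cv2.cvtColor(s["image"],cv2.COLOR_BGR2HSV); near=np.hypot(C[...,0]-c[0],C[...,1]-c[1])<.06
    b=near&(h[...,0]>100)&(h[...,0]<130)&(h[...,1]>100)&(C[...,2]>.015)&(C[...,2]<.2)
    rd=near&((h[...,0]<3)|(h[...,0]>172))&(h[...,1]>150)&(C[...,2]>.03)&(C[...,2]<.2)
    for k,m in(("blue ribs",b),("red wing",rd)):
        if m.sum()>3: print(n,k,m.sum(),"mean",C[m].mean(0).round(4),"z",np.percentile(C[m][:,2],[5,50,95]).round(4))
E
python3 - <<'E'
from h import *
q,r,p=where((.4824,-.2906)); print(sense()["force"])
for n in("side","scene"):
    filt(pickle.load(open({"side":"sd9","scene":"sc9"}[n]+".pkl","rb")),n+" hanging (bottom .0166)")
    filt(shot(n,n+"11"),n+" now")
print(sense()["force"])
E
```

```text
t 23.25 tcp [ 0.483  -0.2926  0.3441] yaw 66.67 z [-0.0045 -0.0071 -1.    ] F [ 0.57 -0.31 -0.15] M [0.039 0.095 0.041] gap 0.177 q6 -0.33
key foot world [ 0.4822 -0.2904  0.0645] err to target in tool mm [-0.1  0.3  0. ]
[ 0.57120808 -0.30547819 -0.15236297]
side hanging (bottom .0166) blue ribs 16 mean [ 0.4777 -0.3074  0.0588] z [0.0437 0.0516 0.09  ]
side hanging (bottom .0166) red wing 5 mean [ 0.4825 -0.3067  0.1446] z [0.0762 0.184  0.1971]
side now blue ribs 16 mean [ 0.4781 -0.307   0.0599] z [0.0337 0.041  0.1913]
side now red wing 9 mean [ 0.4787 -0.3068  0.104 ] z [0.0669 0.0691 0.1808]
scene hanging (bottom .0166) blue ribs 5 mean [ 0.5    -0.2823  0.048 ] z [0.0419 0.0503 0.0518]
scene now blue ribs 7 mean [ 0.4979 -0.2765  0.0395] z [0.0363 0.0391 0.0432]
scene now red wing 9 mean [ 0.4876 -0.2797  0.0647] z [0.0615 0.0652 0.0671]
[ 0.28378652  0.1622728  -1.10540129]
```

The ribs and wing sit 10-11 mm lower than when hanging, so the filter stands on the tray floor. The foot has risen to the wing's top without any pull, so the key is off. I'm lifting clear.

Call:
servo_tool([
  [[0, 0, -3], 0, -1],
  [[0, 0, -8], 0, -1],
  [[0, 0, -18], 0, -1],
  [[0, 0, -38], 0, -1],
  [[0, 0, -68], 0, -1],
  [[0, 0, -100], 0, -1],
  [[0, 0, -130], 0, -1],
  [[0, 0, -145], 0, -1],
])

```text
t: 24.15
tcp_pos: [0.4839, -0.2916, 0.4932]
tool_rot: [0.835, 0.55, -0.003, 0.005]
force: [0.0, 0.1, -1.7]
finger_gap: 0.174
```

Call:
servo_tool([
  [[0, 0, -5], 0, -1],
  [[0, 0, -5], 0, -1],
])

```text
t: 24.35
tcp_pos: [0.4839, -0.2915, 0.5]
tool_rot: [0.835, 0.55, -0.003, 0.007]
force: [-0.1, 0.2, -0.9]
finger_gap: 0.177
```

```bash
python3 - <<'E'
from h import *
T=(.4735,.3462)
q,r,p=where(T)
for n in("side","scene"): filt(shot(n,n+"12"),n)
s=shot("wrist","w12"); filt(s,"wrist"); foot(s,q,r)
C=cloud(s); h=cv2.cvtColor(s["image"],cv2.COLOR_BGR2HSV); m=(C[...,2]>.045)&(C[...,2]<.056)&(np.hypot(C[...,0]-.482,C[...,1]+.29)<.06); 
if m.sum()>20: print("filter top",m.sum(),cv2.minAreaRect(C[m][:,:2].astype(np.float32)*1000),np.median(C[m][:,2]))
E
```

```text
t 24.35 tcp [ 0.4839 -0.2915  0.5   ] yaw 66.67 z [ 0.003  -0.0137 -0.9999] F [-0.12  0.17 -0.93] M [ 0.013 -0.018  0.023] gap 0.177 q6 -0.33
key foot world [ 0.4851 -0.2912  0.2204] err to target in tool mm [ 580.7 -263.    -8.8]
side blue ribs 15 mean [ 0.4789 -0.308   0.0419] z [0.0354 0.0416 0.0484]
side red wing 36 mean [ 0.4826 -0.292   0.0673] z [0.065  0.0673 0.0692]
scene blue ribs 8 mean [ 0.4963 -0.2753  0.0404] z [0.0363 0.0408 0.0442]
scene red wing 16 mean [ 0.4861 -0.2853  0.0647] z [0.0621 0.065  0.067 ]
wrist blue ribs 11 mean [ 0.4894 -0.2719  0.0426] z [0.0375 0.0449 0.0464]
wrist red wing 102 mean [ 0.4835 -0.2848  0.066 ] z [0.0649 0.066  0.0673]
disc in tool: centre [ 5.58 -3.76] r 21.64 depth 259.5 tilt(dz/dx,dz/dy) [0.0037 0.0081]
filter top 704 ((483.20361328125, -286.6319580078125), (35.083770751953125, 40.97319030761719), 62.77931213378906) 0.0507748164562275
```

The filter is upright at about (483, -288) on the tray. I'm returning the key to its pocket.

Call:
servo_tool([
  [[20, -9, 0], 0, -1],
  [[55, -25, 0], 0, -1],
  [[95, -43, 0], 0, -1],
  [[135, -61, 0], 0, -1],
  [[175, -79, 0], 0, -1],
  [[215, -97, 0], 0, -1],
  [[255, -115, 0], 0, -1],
  [[295, -134, 0], 0, -1],
])

```text
t: 25.3
tcp_pos: [0.4763, 0.0351, 0.493]
tool_rot: [0.835, 0.55, -0.004, 0.003]
force: [1.0, 1.2, -0.8]
finger_gap: 0.177
```

Call:
servo_tool([
  [[40, -18, 0], 0, -1],
  [[80, -36, 0], 0, -1],
  [[120, -54, 0], 0, -1],
  [[160, -72, 0], 0, -1],
  [[200, -90, 0], 0, -1],
  [[240, -108, 0], 0, -1],
  [[270, -122, 0], 0, -1],
  [[285, -129, 0], 0, -1],
])

```text
t: 26.1
tcp_pos: [0.469, 0.3509, 0.4889]
tool_rot: [0.834, 0.551, -0.005, 0.002]
force: [0.3, -1.0, -0.5]
finger_gap: 0.175
```

Call:
servo_tool([
  [[0, 0, 0], 0, -1],
  [[0, 0, 0], 0, -1],
  [[0, 0, 0], 0, -1],
])

```text
t: 26.4
tcp_pos: [0.4689, 0.3497, 0.4885]
tool_rot: [0.835, 0.551, -0.006, 0.002]
force: [0.0, 1.3, -0.8]
finger_gap: 0.178
```

```bash
cat >> h.py <<'E'
def pocket(s):
    C=cloud(s); m=(C[...,2]>.060)&(C[...,2]<.070)&(np.hypot(C[...,0]-.4735,C[...,1]-.3462)<.065)
    if m.sum()>50: b=cv2.minAreaRect(C[m][:,:2].astype(np.float32)*1000); print("pocket rim",m.sum(),np.array(b[0]).round(1),np.array(b[1]).round(1),round(b[2],1))
E
python3 - <<'E'
from h import *
q,r,p=where((.4735,.3462)); s=shot("wrist","w13"); f=foot(s,q,r); pocket(s); print((q["tcp_pos"]+r@np.array([f[0],f[1],279.5])/1000).round(4))
E
```

```text
t 26.4 tcp [0.4689 0.3497 0.4885] yaw 66.81 z [-0.008  -0.0103 -0.9999] F [ 0.03  1.29 -0.85] M [ 0.008 -0.057 -0.087] gap 0.178 q6 0.86
key foot world [0.467 0.351 0.209] err to target in tool mm [-1.8  7.9 -0. ]
disc in tool: centre [ 5.08 -1.91] r 21.78 depth 257.2 tilt(dz/dx,dz/dy) [-0.      0.0048]
pocket rim 685 [473.4 346.3] [68.2 68.5] 1.3
[0.4669 0.3523 0.209 ]
```

Call:
servo_tool([
  [[-2, 8, 20], 0, -1],
  [[-2, 8, 45], 0, -1],
  [[-2, 8, 70], 0, -1],
  [[-2, 8, 95], 0, -1],
  [[-2, 8, 115], 0, -1],
  [[-2, 8, 125], 0, -1],
  [[-2, 8, 125], 0, -1],
  [[-2, 8, 125], 0, -1],
])

```text
t: 27.25
tcp_pos: [0.4753, 0.343, 0.3646]
tool_rot: [0.835, 0.55, -0.005, 0.002]
force: [0.6, -0.5, -0.8]
finger_gap: 0.18
```

```bash
python3 - <<'E'
from h import *
q,r,p=where((.4735,.3462)); s=shot("wrist","w14"); f=foot(s,q,r); print((q["tcp_pos"]+r@np.array([f[0],f[1],279.5])/1000).round(4))
E
```

```text
t 27.25 tcp [0.4753 0.343  0.3646] yaw 66.73 z [-0.0062 -0.0093 -0.9999] F [ 0.59 -0.46 -0.77] M [-0.008 -0.001  0.052] gap 0.18 q6 0.85
key foot world [0.474  0.3446 0.0851] err to target in tool mm [ 1.3 -1.1 -0. ]
disc in tool: centre [ 4.81 -1.95] r 22.0 depth 257.2 tilt(dz/dx,dz/dy) [0.0001 0.0037]
[0.4737 0.3456 0.0851]
```

Call:
servo_tool([
  [[2, -0.5, 8], 0, -1],
  [[2, -0.5, 20], 0, -1],
  [[2, -0.5, 34], 0, -1],
  [[2, -0.5, 48], 0, -1],
  [[2, -0.5, 60], 0, -1],
  [[2, -0.5, 69], 0, -1],
  [[2, -0.5, 75], 0, -1],
  [[2, -0.5, 75], 0, -1],
])

```text
t: 28.1
tcp_pos: [0.4751, 0.3445, 0.2891]
tool_rot: [0.835, 0.55, -0.005, 0.002]
force: [-0.2, 0.3, -0.4]
finger_gap: 0.181
```

Call:
servo_tool([
  [[0, 0, 1], 0, -1],
  [[0, 0, 2], 0, -1],
  [[0, 0, 3], 0, -1],
  [[0, 0, 4], 0, -1],
  [[0, 0, 4], 0, -1],
])

```text
t: 28.6
tcp_pos: [0.475, 0.3445, 0.2852]
tool_rot: [0.835, 0.55, -0.005, 0.002]
force: [0.1, 0.2, -1.1]
finger_gap: 0.181
```

```bash
python3 -c "
from h import *
where((.4735,.3462))"
```

```text
t 28.6 tcp [0.475  0.3445 0.2852] yaw 66.74 z [-0.0066 -0.0095 -0.9999] F [ 0.06  0.21 -1.14] M [ 0.032 -0.013 -0.009] gap 0.181 q6 0.85
key foot world [0.4735 0.346  0.0056] err to target in tool mm [ 0.2 -0.1 -0. ]
```

Call:
servo_tool([
  [[0, 0, 0.5], 0, -1],
  [[0, 0, 1], 0, -1],
  [[0, 0, 1.5], 0, -1],
  [[0, 0, 1.5], 0, -1],
])

```text
t: 29.0
tcp_pos: [0.4751, 0.3445, 0.2844]
tool_rot: [0.835, 0.55, -0.005, 0.002]
force: [-1.4, -0.4, 4.6]
finger_gap: 0.178
```

```bash
python3 -c "
from h import *
where((.4735,.3462))"
```

```text
t 29.0 tcp [0.4751 0.3445 0.2844] yaw 66.75 z [-0.0062 -0.0093 -0.9999] F [-1.42 -0.35  4.6 ] M [-0.132  0.162 -0.03 ] gap 0.178 q6 0.85
key foot world [0.4737 0.3461 0.0049] err to target in tool mm [ 0.  -0.2 -0. ]
```

The foot is on the pocket floor with a gentle 5 N. I'm releasing slowly, then going straight up.

Call:
servo_tool([
  [[0, 0, 0], 0, -0.5],
  [[0, 0, 0], 0, -0.2],
  [[0, 0, 0], 0, 0.2],
  [[0, 0, 0], 0, 0.6],
  [[0, 0, 0], 0, 1],
  [[0, 0, 0], 0, 1],
  [[0, 0, 0], 0, 1],
  [[0, 0, 0], 0, 1],
])

```text
t: 29.8
tcp_pos: [0.4751, 0.3445, 0.2844]
tool_rot: [0.835, 0.55, -0.005, 0.002]
force: [-0.2, -0.3, 0.8]
finger_gap: 1.003
```

Call:
servo_tool([
  [[0, 0, -5], 0, 1],
  [[0, 0, -20], 0, 1],
  [[0, 0, -45], 0, 1],
  [[0, 0, -75], 0, 1],
  [[0, 0, -105], 0, 1],
  [[0, 0, -120], 0, 1],
  [[0, 0, -120], 0, 1],
  [[0, 0, -120], 0, 1],
])

```text
t: 30.6
tcp_pos: [0.4755, 0.3455, 0.4043]
tool_rot: [0.835, 0.55, -0.005, 0.002]
force: [0.3, 0.3, -0.9]
finger_gap: 1.005
```

```bash
python3 - <<'E'
from h import *
st(); s=shot("wrist","w15"); C=cloud(s); z=C[...,2]; near=np.hypot(C[...,0]-.4735,C[...,1]-.3462)<.06
m=near&(z>.145)&(z<.17); print("grip top",m.sum(),cv2.minAreaRect(C[m][:,:2].astype(np.float32)*1000) if m.sum()>3 else 0,np.median(z[m]) if m.sum() else 0); pocket(s)
for n in("side","scene"):
    k=shot(n,n+"15"); filt(k,n); C=cloud(k); z=C[...,2]; m=(np.hypot(C[...,0]-.4735,C[...,1]-.3462)<.06)&(z>.145)&(z<.17)
    print(n,"grip",m.sum(),C[m].mean(0))
    o=pickle.load(open(n+"0.pkl","rb")); C0=cloud(o)
    for nm,c in(("mug",None),):pass
    d=cv2.absdiff(k["image"],o["image"]).max(2)>45; 
    R_={"side":{"mug":(355,400,128,182),"jar":(420,475,302,365),"lid":(395,455,215,278)},"scene":{"mug":(325,385,345,425),"jar":(155,200,225,280),"lid":(185,270,295,360)}}[n]
    for nm,(a,b,e,f) in R_.items(): print(n,nm,"changed px",int(d[e:f,a:b].sum()))
st()
E
```

```text
t 30.6 tcp [0.4755 0.3455 0.4043] yaw 66.75 z [-0.0062 -0.0093 -0.9999] F [ 0.29  0.33 -0.87] M [ 0.02   0.045 -0.   ] gap 1.005 q6 0.85
grip top 1146 ((473.67926025390625, 347.3185729980469), (29.31985855102539, 15.60034465789795), 66.67863464355469) 0.15452414442854134
pocket rim 1430 [473.4 346.3] [68.1 68.3] 1.3
side blue ribs 16 mean [ 0.4781 -0.3066  0.041 ] z [0.0346 0.041  0.047 ]
side red wing 43 mean [ 0.4828 -0.2926  0.0674] z [0.0652 0.0676 0.0692]
side grip 65 [0.47316526 0.33961192 0.15333201]
side mug changed px 0
side jar changed px 0
side lid changed px 0
scene blue ribs 8 mean [ 0.4951 -0.2768  0.0393] z [0.0344 0.0385 0.045 ]
scene red wing 19 mean [ 0.4847 -0.2869  0.0642] z [0.0597 0.0652 0.0662]
scene grip 137 [0.4783075  0.34810209 0.15133764]
scene mug changed px 0
scene jar changed px 0
scene lid changed px 0
t 30.75 tcp [0.4754 0.3454 0.4029] yaw 66.74 z [-0.009  -0.0106 -0.9999] F [-0.84  0.14  0.05] M [0.034 0.048 0.023] gap 1.0 q6 0.85
```

All checks pass, so I'm handing the job in.

```bash
python3 -c "
from station import sign_off
print(sign_off())"
```

```text
the job is handed in; nothing more can be done
None
```

I finished the filter change and handed it in at about 31 s of the 72 s. The hand-in gives no verdict, so what follows rests on my own measurements.

**What I did:** I took the key from its pocket and lowered its slot over the red wing without feeling any contact force. I turned it anticlockwise until the stop pushed back at about 0.2 N m, then drew the filter out on the key. I set it down on the 130 x 160 mm tray, turned the key back to free it, lifted clear and stood the key in its pocket.

**Last checks:**
- **Filter:** wing top at z about 0.066 m and filter top at 0.051 m, so it stands on the tray floor. Its axis is within a few mm of the tray centre.
- **Key:** grip top at z 0.1545 m, about 1 mm off the pocket axis, so it stands upright on the pocket floor.
- **Mug, jar and lid:** no changed pixels in either fixed view.

**What went wrong or disagreed:**
- One early move went the wrong way in y, and nothing was touched.
- One row was refused for a typo, so the first 5 mm of lifting was done with the turn still loaded. The pull reached about 7.6 N and fell once I relaxed the turn.
- The stop came at a tool angle of about 93°, against about 88° expected.
- The fixed cameras differ from the wrist camera by 2 to 8 mm in places. I used the wrist readings, except for the tray centre, which came from the side view.
- The final checks were made from depth and colour readings only, because my 12 picture views were used up.

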